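Walk the billet under the hold-down press and clamp it

TASK

Walk the heavy aluminium billet forward along the table to the hold-down press by pushing its rear face near one end and then near the other, so that it swings ahead by turns, about ten degrees to each side of square with the press: left end ahead first, then right, then left again, and on in this way until its front face lies flush against the press's fence, its ends roughly level with the fence's ends. Then clamp it there: turn the press's handwheel clockwise by its crank handle through a full turn, until the pad bears down firmly on the billet. Keep the billet flat on the table and do not disturb the other things.

Things in the scene. Friction and masses are not known exactly. Their poses are not given: they have to be found in the camera images.
- press: White screw press fixed to the table. Origin: on the table, middle of the fence's front face; x away from the robot (the way the billet goes), y left along the fence. Steel fence 200 mm long (y), 20 thick, 32 high. Column behind it 60 mm wide, 145 high; its arm, 44 mm wide, z 111 to 145 mm, reaches over the fence to x = -57 mm; nut 48 mm across at x = -22, z 105 to 150.
- press_diag (a point): Reference direction only, nothing to be seen: same origin as press, its x axis turned 45 degrees to the left of the press's x axis. It serves to tell the billet's swings to the left from those to the right.
- billet_center (a point): Centre of the loose aluminium billet: 110 mm deep (its x, roughly along the press's x), 200 long (its y), 45 high, 2.6 kg. Too wide to grasp; slides when pushed with 7 to 20 N; starts 105 to 130 mm short of the fence. Pushed on its rear (-x) face 80 mm from the middle, it pivots about a point some 95 mm to the other side of the middle. Home: x = -55 mm, y = 0 in the press frame.
- wheel (a joint): Angle of the black handwheel (110 mm across, vertical axis, top at z = 172 mm), rad, growing clockwise seen from above; starts at 0 to 0.6, stop at 7.0. The pad goes down 20 mm per turn, meets the billet at about 6.2 and is firm (sprung, about 10 N) from 6.6 on. Friction 0.12 N m; stays where it is left.
- wheel_axis (a point): Point on the handwheel's axis at the height of its upper face, 172 mm over the table, at x = -22 mm, y = 0 in the press frame.
- crank_grip (a point): Middle of the upright bare-metal crank handle on the handwheel, 44 mm from the wheel's axis: 22 mm in diameter, 50 mm high (z = 172 to 222 mm), it spins freely on its own axis, so that it can be held lightly while it is carried round. At wheel angle 0 it lies towards the robot (-x of the press) from the axis.
- pad: Dark steel clamping pad, a disc 40 mm across at the lower end of the spindle, on the wheel's axis. Origin: centre of its underside, about 20 mm above the billet's top at wheel angle 0.
- billet: The billet again, origin at the centre of its underside.
- oil: Bystander: brown bottle, 52 mm across, 130 mm high, to the left of the press. Origin: centre of its underside.
- test_disc: Bystander: steel disc 64 mm across, 18 mm high, to the right of the press. Origin: centre of its underside.
- wrench: Bystander: spanner 180 mm long lying on the left. Origin: under its middle.
- tray: Bystander: red tray 120 x 170 x 40 mm on the left, holding a steel sample. Origin: centre of its underside.
- hard_hat: Bystander: white hard hat 274 mm across, 147 mm high, on the right. Origin: centre of its underside.
- mug: Bystander: white mug, 80 mm across, 95 mm high, on the right. Origin: centre of its underside.

How it is judged:
By the outcome, as a careful person would: the job done as asked, in the order asked, and still so for the second after the job is handed in, with the robot touching nothing.
It also fails if it takes over 67 s, if anything falls off the work surface, if the arm or the gripper's body presses on something with over 40 N, if the wrist force passes 120 N, or if a joint passes its speed limit or range.

ROBOT

A 6-joint arm with a two-finger parallel gripper is mounted at the origin on the work surface. World frame = base frame: x ahead of the robot, y to its left, z up, the work surface at z = 0. Lengths are in m, angles in rad, forces in N, time in s.
With the tool pointing down it reaches from about 0.325 to 1 m from the base axis. Payload 5.1 kg.
Tool frame: the origin (TCP) lies at the very end of the fingers, on their centre line; the grasp point (between the pads) lies 19 mm behind it; z points along the fingers, y is the direction in which the jaws open and shut (so a half turn about z gives the same grasp; the last joint's range is limited). The gripper opens to 85 mm and grips with 20 to 120 N. Pads are 22 mm wide; open, the fingers measure 114 mm over their backs; the gripper's body (76 mm by 85 mm) begins 54 mm behind the grasp point. The pads swing forward as they close: fully open they stand 13 mm farther back than shut.
Start: joints at [1.16, 0.124, 1.65, -0, 1.367, -0.083], TCP at [0.209, 0.615, 0.231] pointing down, gripper open.
Joint ranges: [-2.61, 2.61], [-1.02, 2.33], [0.03, 2.71], [-1.35, 4.49], [0.32, 2.68], [-2.91, 2.91]. Speed limits (rad/s): [2.57, 2.57, 3.14, 3.14, 3.14, 3.14].

INTERFACE

Orientations are given as a rotation vector (axis times angle).
In Python, from station import manip gives the robot as it stands. The module is installed in compiled form; this text tells all that it offers.
- The arm moves only by the tool carry_out, never from a script. Its argument "rows" is a list of rows, each an object of numbers: "dx", "dy", "dz": the shift along the tool's x, y, z in units of 30 mm (1.0 is 30 mm); "twist": the turn about the tool's z in units of 5 degrees (1.0 is 5 degrees); "claw": the closure, from 0 (fully open) to 1 (shut). In form: [{"dx": .., "dy": .., "dz": .., "twist": .., "claw": ..}, ...]. A call has 1 to 20 rows; each row is the pose to reach, as a shift and turn from the pose commanded when the call began, along the tool's axes at that moment; what a row does not reach only later rows make up. A row lasts 1/12 s, in which the tool goes at most 41.7 mm and 7.16 degrees, less where a joint would pass 70% of its speed; a pose out of reach is approached as far as the arm can. A call with a gripper value outside its range is refused whole. The fingers move at their own pace and stop on an object; "grip_force" is the grip in N (left out, the last holds). Time passes only in rows, so rows that repeat a pose let the fingers close. It gives the time, the measured TCP pose, the force and the opening at its end, in the units of the state.
- manip.sense(): the state, without advancing time (a new reading comes with each control period).
- manip.snapshot(name): name is "scene" or "side" or "wrist"; returns the picture (480x640x3 uint8, red, green, blue); there is no depth.
- manip.camera_params(name): a dict with "fx", "fy", "cx", "cy" (pixels), "R" (3x3) and "t" (3): a world point X has camera coordinates R X + t; the wrist camera has in their place "T_tool_cam" (4x4, takes a point from camera to tool coordinates, whose origin is the TCP and whose axes are the flange's). Camera axes: x right, y down, z forward; pixel columns grow to the right and rows downward; lengths in m; the calibration is good to about 2 mm. A picture is of the moment at which its call begins: read the wrist's pose just before it. camera_params takes no time and is no camera call.
- manip.job_done(): hands the job in, once; it reports no verdict.
The state is a dict: "t": time; "joints": joint angles; "dq": joint speeds; "effort": joint torques, N m; "tcp_pos": TCP position; "tcp_rot": TCP orientation; "force": force on the tool from outside, world axes, zero at the start; "moment": the same for the moment, N m; "width": finger opening in m.
Only numpy, scipy, OpenCV 4.12 (cv2) and the standard library are available. Lean on these libraries where they do the work, as an engineer would, in place of code of your own. Each camera call takes 0.05 s, during which the arm holds its last target. There are 200 camera calls.

## Working session

There is one attempt and no reset: what is moved stays moved. The work goes in short steps, Python scripts to look and compute and a tool call to move; the robot and the scene stay as the last step left them, time stands still between calls to the robot, and variables do not carry over. Pictures are saved under pics/ and viewed, about 8 in all and at most 12, crops included, and the job is handed in when it is done.

Besides the shell and the picture viewer there is one more tool, called after "Request:" by a JSON object that holds its "method" and its "body". carry_out: Moves the arm, as the interface text tells. Its arguments: {"type":"object","properties":{"rows":{"type":"array"},"grip_force":{"type":"number"}},"required":["rows"]}

```bash
mkdir -p pics; python3 - <<'E'
from station import manip
import cv2,numpy as np
s=manip.sense();print({k:np.round(v,3).tolist() for k,v in s.items()})
a=manip.snapshot("scene");b=manip.snapshot("side")
cv2.imwrite("pics/scene0.png",a[:,:,::-1]);cv2.imwrite("pics/side0.png",b[:,:,::-1])
for n in("scene","side","wrist"):print(n,{k:np.round(v,3).tolist() for k,v in manip.camera_params(n).items()})
E
```

```text
{'t': 0.0, 'joints': [1.16, 0.125, 1.652, -0.0, 1.368, -0.083], 'dq': [-0.001, 0.002, 0.0, 0.001, -0.0, 0.002], 'effort': [-0.003, -42.359, -36.546, -0.0, 0.007, 0.0], 'tcp_pos': [0.209, 0.615, 0.23], 'tcp_rot': [-0.513, -3.099, 0.003], 'force': [-0.449, -0.023, 0.786], 'moment': [-0.061, -0.031, -0.013], 'width': 0.086}
scene {'fx': 520.303, 'fy': 520.303, 'cx': 316.672, 'cy': 247.594, 'R': [[-0.727, 0.687, -0.003], [0.56, 0.59, -0.582], [-0.398, -0.425, -0.813]], 't': [0.476, -0.229, 1.652]}
side {'fx': 457.379, 'fy': 457.379, 'cx': 317.279, 'cy': 239.57, 'R': [[0.665, -0.747, -0.005], [-0.591, -0.523, -0.614], [0.456, 0.411, -0.79]], 't': [-0.413, 0.418, 0.931]}
wrist {'fx': 368.894, 'fy': 368.894, 'cx': 318.764, 'cy': 235.745, 'T_tool_cam': [[-0.001, -0.944, -0.329, 0.083], [1.0, -0.001, 0.001, 0.001], [-0.001, -0.329, 0.944, -0.143], [0.0, 0.0, 0.0, 1.0]]}
```

View pics/scene0.png

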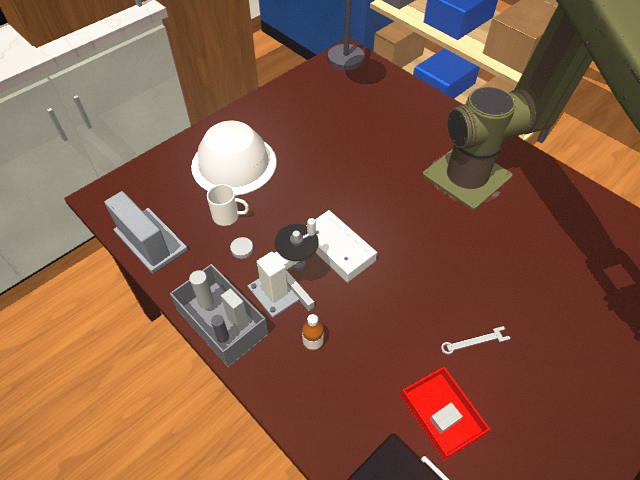

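View pics/side0.png

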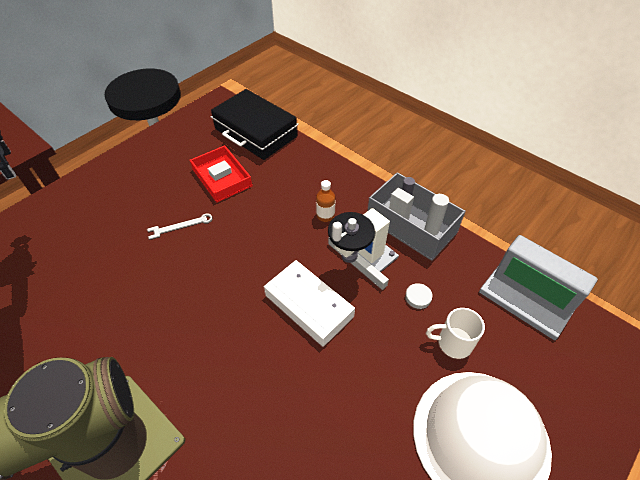

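The scene view shows the white billet around (343,245), the press with its wheel at (297,242), the oil bottle at (313,332) and the disc at (241,247). In the side view the billet is at (310,303), the wheel at (351,231) and the fence end at (386,280). I'll enlarge both in one picture.

```bash
cat > h.py <<'E'
from station import manip
import cv2,numpy as np
from scipy.spatial.transform import Rotation as Ro
def cam(n,s=None):
    p=manip.camera_params(n);K=np.array([[p['fx'],0,p['cx']],[0,p['fy'],p['cy']],[0,0,1]])
    if n!='wrist':return K,np.array(p['R']),np.array(p['t'])
    T=np.array(p['T_tool_cam']);W=np.eye(4);W[:3,:3]=Ro.from_rotvec(s['tcp_rot']).as_matrix();W[:3,3]=s['tcp_pos']
    I=np.linalg.inv(W@T);return K,I[:3,:3],I[:3,3]
def proj(c,X):
    K,R,t=c;x=(K@(R@np.atleast_2d(X).T+t[:,None])).T;return x[:,:2]/x[:,2:]
def back(c,uv,z):
    K,R,t=c;o=-R.T@t;d=(R.T@np.linalg.inv(K)@np.c_[np.atleast_2d(uv),np.ones(len(np.atleast_2d(uv)))].T).T
    return o+d*((z-o[2])/d[:,2])[:,None]
E
python3 - <<'E'
import cv2,numpy as np
a=cv2.imread('pics/scene0.png')[200:320,220:380];b=cv2.imread('pics/side0.png')[205:355,255:415]
cv2.imwrite('pics/crop0.png',np.hstack([cv2.resize(a,(400,300),interpolation=2),cv2.resize(b,(400,375),interpolation=2)[:375]]) if 0 else np.vstack([cv2.resize(b,(640,600),interpolation=2)]))
E
```

```text
(no output)
```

View pics/crop0.png

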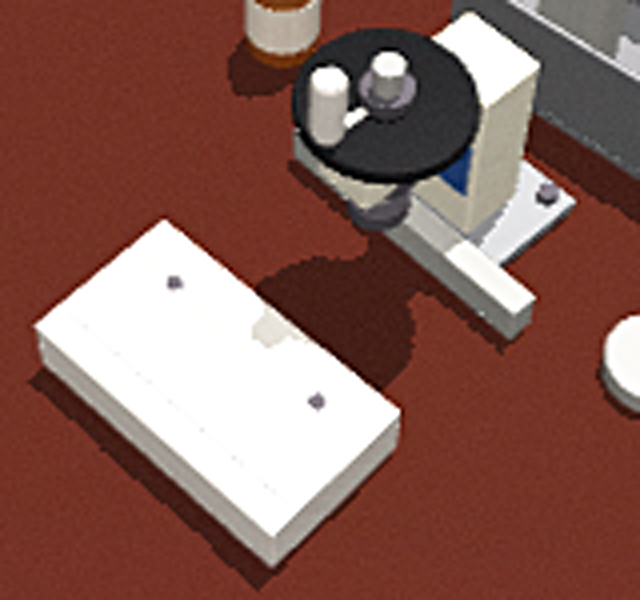

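```bash
cat > fit0.py <<'E'
from h import *
from scipy.optimize import least_squares
C=cam('side');S=cam('scene')
px=lambda u:np.array([255,205])+np.atleast_2d(u)/4
B=back(C,px([(165,220),(399,411),(274,536),(36,327)]),.045)[:,:2]
print(B.round(4).tolist(),[round(float(np.linalg.norm(B[i]-B[i-1])),4) for i in range(4)],'c',B.mean(0))
e=(B[0]-B[1])+(B[3]-B[2]);print('billet y-dir deg-90',np.degrees(np.arctan2(e[1],e[0]))-90)
loc=np.array([[0,-.1,.032],[0,-.1,0],[0,.1,0],[.02,-.1,.032]]);m=px([(515,312),(514,341),(296,158),(534,297)])
ph=np.linspace(0,2*np.pi,60);circ=np.c_[-.022+.055*np.cos(ph),.055*np.sin(ph),0*ph+.172]
# black wheel mask extents
def ext(n,box):
    im=cv2.imread(f'pics/{n}0.png');x0,y0,x1,y1=box;k=(im[y0:y1,x0:x1].max(2)<42).astype('uint8')
    N,l,st,_=cv2.connectedComponentsWithStats(k);i=1+st[1:,4].argmax();x,y,w,h,_=st[i];return np.array([x0+x,y0+y,x0+x+w,y0+y+h])
es=ext('side',(320,205,385,260));ec=ext('scene',(265,215,330,265));print(es,ec)
def W(p,l):
    c,s=np.cos(p[2]),np.sin(p[2]);return np.c_[p[0]+c*l[:,0]-s*l[:,1],p[1]+s*l[:,0]+c*l[:,1],l[:,2]]
def E(c,p):
    q=proj(c,W(p,circ));return np.r_[q.min(0),q.max(0)]
def f(p):return np.r_[(proj(C,W(p,loc))-m).ravel(),E(C,p)-es,(E(S,p)-ec)]
r=least_squares(f,[.6,.1,.1],loss='soft_l1');print('press',r.x,np.degrees(r.x[2]),f(r.x).round(1))
p=r.x;Rm=np.array([[np.cos(p[2]),np.sin(p[2])],[-np.sin(p[2]),np.cos(p[2])]])
print('billet in press',Rm@(B.mean(0)-p[:2]))
# crank
for z,u in((.172,(327,142)),(.222,(330,75))):print('crank',z,Rm@(back(C,px(u),z)[0,:2]-p[:2]))
print('oil,disc', )
for n,c,z,u in(('oil',C,0,(325,220)),('disc',C,.018,(419,293)),('mug',C,.095,(463,325)),('wrench',C,0,(182,226))):
    q=back(c,u,z)[0];print(n,q.round(3),'press frame',(Rm@(q[:2]-p[:2])).round(3))
E
python3 fit0.py
```

```text
[[0.559, 0.0164], [0.5502, -0.1803], [0.4419, -0.1778], [0.4494, 0.0205]] [0.1097, 0.1969, 0.1083, 0.1985] c [ 0.50012064 -0.08032522]
billet y-dir deg-90 -2.3600901076334395Traceback (most recent call last):
  File "fit0.py", line 14, in <module>
    es=ext('side',(320,205,385,260));ec=ext('scene',(265,215,330,265));print(es,ec)
                                        ~~~^^^^^^^^^^^^^^^^^^^^^^^^^^^
  File "fit0.py", line 13, in ext
    N,l,st,_=cv2.connectedComponentsWithStats(k);i=1+st[1:,4].argmax();x,y,w,h,_=st[i];return np.array([x0+x,y0+y,x0+x+w,y0+y+h])
                                                     ~~~~~~~~~~~~~~~^^
ValueError: attempt to get argmax of an empty sequence
```

```bash
python3 - <<'E'
import cv2
im=cv2.imread('pics/scene0.png');print(im[240,285:315].tolist()[:12], im[250,290].tolist()); im=cv2.imread('pics/side0.png');print(im[243,350].tolist(),im[300,250].tolist())
E
sed -i "s/max(2)<42)/max(2)<46)/" fit0.py; python3 fit0.py
```

```text
[[54, 57, 62], [58, 61, 66], [57, 60, 62], [54, 57, 61], [56, 58, 59], [98, 94, 100], [126, 122, 126], [126, 120, 127], [121, 116, 122], [130, 136, 137], [135, 144, 146], [135, 144, 146]] [55, 59, 59]
[50, 50, 49] [40, 53, 118]
[[0.559, 0.0164], [0.5502, -0.1803], [0.4419, -0.1778], [0.4494, 0.0205]] [0.1097, 0.1969, 0.1083, 0.1985] c [ 0.50012064 -0.08032522]
billet y-dir deg-90 -2.3600901076334395
[328 212 375 251] [281 255 282 256]
press [ 0.66560323 -0.08863929 -0.0933786 ] -5.350199846680471 [  0.2   0.9  -1.    0.4  -1.3   0.1   0.9  -0.1  -0.1  -0.2   0.8  -2.
  -7.5 -32.7  35.7   1.9]
billet in press [-0.16553687 -0.00715224]
crank 0.172 [-0.06905559  0.00146394]
crank 0.222 [-0.06361161  0.00674302]
oil,disc
oil [0.736 0.074 0.   ] press frame [0.055 0.168]
disc [ 0.7   -0.265  0.018] press frame [ 0.051 -0.172]
mug [ 0.648 -0.397  0.095] press frame [ 0.012 -0.309]
wrench [0.453 0.36  0.   ] press frame [-0.253  0.427]
```

```bash
sed -i "s/k=(im\[y0:y1,x0:x1\].max(2)<46)/q=im[y0:y1,x0:x1].astype(int);k=((q.max(2)<75)\&(q.max(2)-q.min(2)<14))/" fit0.py; python3 fit0.py
```

```text
[[0.559, 0.0164], [0.5502, -0.1803], [0.4419, -0.1778], [0.4494, 0.0205]] [0.1097, 0.1969, 0.1083, 0.1985] c [ 0.50012064 -0.08032522]
billet y-dir deg-90 -2.3600901076334395
[328 212 375 255] [275 224 318 261]
press [ 0.66624178 -0.08751151 -0.09912989] -5.679724558143101 [-0.2  0.6 -1.3  0.1 -1.3 -0.4  0.5 -0.3 -0.3 -0.6  0.5 -6.5 -1.4 -1.3
 -0.1 -2.6]
billet in press [-0.16601681 -0.0092896 ]
crank 0.172 [-0.06958668 -0.00011868]
crank 0.222 [-0.06417315  0.00519162]
oil,disc
oil [0.736 0.074 0.   ] press frame [0.053 0.168]
disc [ 0.7   -0.265  0.018] press frame [ 0.051 -0.173]
mug [ 0.648 -0.397  0.095] press frame [ 0.013 -0.31 ]
wrench [0.453 0.36  0.   ] press frame [-0.256  0.425]
```

```bash
cat >> h.py <<'E'
P=np.array([.6662,-.0875,np.radians(-5.6)])
def w2p(q):
    q=np.asarray(q);c,s=np.cos(P[2]),np.sin(P[2]);d=q[...,:2]-P[:2];return np.stack([c*d[...,0]+s*d[...,1],-s*d[...,0]+c*d[...,1]],-1)
def p2w(l):
    c,s=np.cos(P[2]),np.sin(P[2]);l=np.asarray(l);return np.stack([P[0]+c*l[...,0]-s*l[...,1],P[1]+s*l[...,0]+c*l[...,1]],-1)
def rep():
    s=manip.sense();R=Ro.from_rotvec(s['tcp_rot']).as_matrix()
    print('t %.2f'%s['t'],'tcp press',w2p(s['tcp_pos']).round(4),'z %.4f'%s['tcp_pos'][2],'toolx yaw vs press -x %.1f'%((np.degrees(np.arctan2(R[1,0],R[0,0])-P[2])-180+180)%360-180),'F',np.round(s['force'],1),'w %.3f'%s['width'],'j',np.round(s['joints'],2));return s,R
def to(x,y,z):
    s,R=rep();d=R.T@(np.r_[p2w([x,y]),z]-s['tcp_pos'])/.03;print('dx dy dz',d.round(2))
E
python3 -c "
from h import *
to(-.26,.07,.23)"
```

```text
t 0.10 tcp press [-0.5235  0.6544] z 0.2302 toolx yaw vs press -x -13.2 F [-0.3  0.6 -1.2] w 0.086 j [ 1.16  0.12  1.65 -0.    1.37 -0.08]
dx dy dz [-12.99 -16.96   0.04]
```

Request:
{"method": "carry_out", "body": {"rows": [{"dx":-13,"dy":-17,"dz":0,"twist":-2.6,"claw":1},{"dx":-13,"dy":-17,"dz":0,"twist":-2.6,"claw":1},{"dx":-13,"dy":-17,"dz":0,"twist":-2.6,"claw":1},{"dx":-13,"dy":-17,"dz":0,"twist":-2.6,"claw":1},{"dx":-13,"dy":-17,"dz":0,"twist":-2.6,"claw":1},{"dx":-13,"dy":-17,"dz":0,"twist":-2.6,"claw":1},{"dx":-13,"dy":-17,"dz":0,"twist":-2.6,"claw":1},{"dx":-13,"dy":-17,"dz":0,"twist":-2.6,"claw":1},{"dx":-13,"dy":-17,"dz":0,"twist":-2.6,"claw":1},{"dx":-13,"dy":-17,"dz":0,"twist":-2.6,"claw":1},{"dx":-13,"dy":-17,"dz":0,"twist":-2.6,"claw":1},{"dx":-13,"dy":-17,"dz":0,"twist":-2.6,"claw":1},{"dx":-13,"dy":-17,"dz":0,"twist":-2.6,"claw":1},{"dx":-13,"dy":-17,"dz":0,"twist":-2.6,"claw":1},{"dx":-13,"dy":-17,"dz":0,"twist":-2.6,"claw":1},{"dx":-13,"dy":-17,"dz":0,"twist":-2.6,"claw":1},{"dx":-13,"dy":-17,"dz":0,"twist":-2.6,"claw":1},{"dx":-13,"dy":-17,"dz":0,"twist":-2.6,"claw":1},{"dx":-13,"dy":-17,"dz":0,"twist":-2.6,"claw":1},{"dx":-13,"dy":-17,"dz":0,"twist":-2.6,"claw":1}]}}

```text
t: 1.77
tcp_pos: [0.4139, 0.0081, 0.2311]
tcp_rot: [-0.155, -3.137, -0.001]
force: [-0.2, -0.6, -0.2]
width: 0.0001
```

```bash
python3 -c "
from h import *
to(-.26,.07,.23)
import json
s=manip.sense();im=manip.snapshot('wrist');cv2.imwrite('pics/w1.png',im[:,:,::-1]);json.dump({k:np.asarray(v).tolist() for k,v in s.items()},open('w1.json','w'))"
```

```text
t 1.77 tcp press [-0.2604  0.0705] z 0.2311 toolx yaw vs press -x -0.1 F [-0.2 -0.6 -0.2] w 0.000 j [-0.11 -0.44  2.14  0.    1.43 -1.58]
dx dy dz [-0.01 -0.02  0.04]
```

View pics/w1.png

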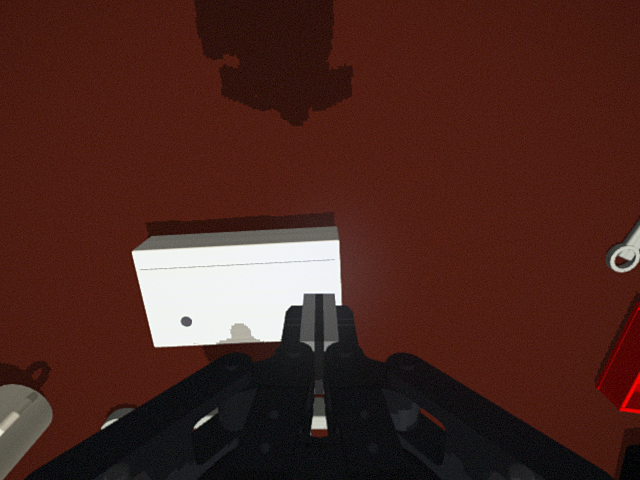

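The wrist picture shows the billet's top: rear corners at (133,251) on the right end and (338,240) on the left end, and the front right corner at (154,346). The press is hidden behind the fingers.

```bash
python3 -c "
from h import *
import json
s=json.load(open('w1.json'));c=cam('wrist',s);q=back(c,[(133,251),(338,240),(154,347)],.045)
print(q.round(4),w2p(q).round(4),np.linalg.norm(q[0]-q[1]),np.linalg.norm(q[0]-q[2]))
d=w2p(q)[1]-w2p(q)[0];print('yaw',np.degrees(np.arctan2(-d[0],d[1])));print('c', p:=w2p(q)[[1,2]].mean(0))
S=cam('scene')
print(proj(S,[[*p2w([0,-.1]),.032],[*p2w([0,.1]),.032],[*p2w([0,.1]),0],[*p2w([-.022,0]),.172]]))
"
```

```text
[[ 0.4426 -0.1728  0.045 ]
 [ 0.4512  0.0236  0.045 ]
 [ 0.5512 -0.1795  0.045 ]] [[-0.2142 -0.1067]
 [-0.2248  0.0895]
 [-0.1054 -0.1028]] 0.196500420001721 0.10884267120419118
yaw 3.104280065880523
c [-0.16514187 -0.0066094 ]
[[269.79627166 251.09634787]
 [313.73592025 300.72659696]
 [313.83098026 306.7510675 ]
 [295.75416452 240.13067134]]
```

Request:
{"method": "carry_out", "body": {"rows": [{"dz":1.4,"claw":1},{"dz":2.8,"claw":1},{"dz":4.2,"claw":1},{"dz":5.6,"claw":1},{"dz":6.6,"claw":1},{"dz":7.1,"claw":1},{"dz":7.1,"dx":-0.25,"claw":1},{"dz":7.1,"dx":-0.5,"claw":1},{"dz":7.1,"dx":-0.65,"claw":1},{"dz":7.1,"dx":-0.8,"claw":1},{"dz":7.1,"dx":-0.95,"claw":1},{"dz":7.1,"dx":-1.1,"claw":1},{"dz":7.1,"dx":-1.25,"claw":1},{"dz":7.1,"dx":-1.4,"claw":1},{"dz":7.1,"dx":-1.55,"claw":1},{"dz":7.1,"dx":-1.7,"claw":1},{"dz":7.1,"dx":-1.85,"claw":1},{"dz":7.1,"dx":-1.85,"claw":1}]}}

```text
invalid input at $.rows[0]: expected keys dx, dy, dz, twist, claw
```

```bash
cat > bil.py <<'E'
from h import *
import sys
from scipy.optimize import least_squares
# billet pose: fit projected box top silhouette to bright mask in the side view
def billet(tag,x0):
    im=manip.snapshot('side');cv2.imwrite(f'pics/{tag}.png',im[:,:,::-1]);C=cam('side')
    obs=np.zeros((480,640),np.uint8);obs[(im.min(2)>225)]=255
    L=np.array([[-.055,-.1],[-.055,.1],[.055,.1],[.055,-.1]])
    def corners(p):
        c,s=np.cos(p[2]),np.sin(p[2]);l=L@np.array([[c,s],[-s,c]])+p[:2];return proj(C,np.c_[p2w(l),[.045]*4])
    q=corners(x0);x,y=(q.min(0)-25).astype(int);X,Y=(q.max(0)+25).astype(int)
    k=4;O=cv2.GaussianBlur(cv2.resize(obs[y:Y,x:X],None,fx=k,fy=k,interpolation=cv2.INTER_LINEAR),(0,0),6).astype(float)/255
    # ignore where arm/press could hide: use only rim band weights
    def f(p):
        m=np.zeros(O.shape,np.uint8);cv2.fillPoly(m,[np.round(((corners(p)-[x,y]+.5)*k-.5)*16).astype(np.int32)],255,cv2.LINE_AA,4)
        return np.clip(np.abs(cv2.GaussianBlur(m,(0,0),6)/255.-O),0,1).sum()
    from scipy.optimize import minimize
    r=min((minimize(f,[x0[0]+a,x0[1],x0[2]+b],method='Nelder-Mead',options=dict(initial_simplex=np.array([x0]*4)+np.array([[a,0,b],[a+.01,0,b],[a,.01,b],[a,0,b+.08]]),xatol=1e-4,fatol=.05)) for a in(0,.008) for b in(-.05,.05)),key=lambda r:r.fun)
    p=r.x;print(tag,'billet x %.4f y %.4f yaw %.1f'%(p[0],p[1],np.degrees(p[2])),'res',round(r.fun/(k*k)),'gap',round(-p[0]-.055,4))
    v=im[:,:,::-1].copy();cv2.polylines(v,[np.round(corners(p)).astype(np.int32)],True,(0,255,0),1)
    cv2.imwrite(f'pics/{tag}f.png',cv2.resize(v[180:380,240:440],(600,600),interpolation=cv2.INTER_NEAREST));return p
if __name__=='__main__':
    rep();a=sys.argv;billet(a[1],np.array([float(a[2]),float(a[3]),np.radians(float(a[4]))]))
E
python3 bil.py b1 -.147 -.009 -8
```

```text
t 1.82 tcp press [-0.2603  0.0706] z 0.2312 toolx yaw vs press -x -0.0 F [ 0.7 -0.4 -0.7] w -0.000 j [-0.11 -0.44  2.14  0.    1.43 -1.58]
b1 billet x -0.1661 y -0.0069 yaw 3.1 res 354 gap 0.1111
```

View pics/b1f.png

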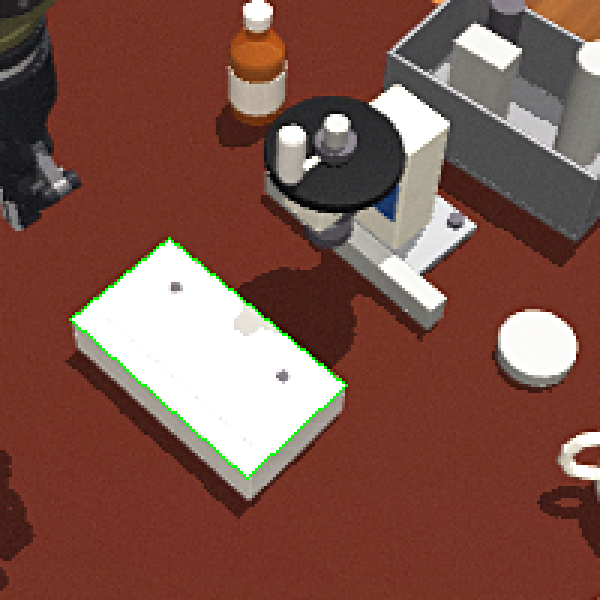

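The fitted outline hugs the billet's top, corners from (72,321) to (345,384) in the crop, so the tracker works. The move was refused because every key is needed, so I'm sending it again.

Request:
{"method": "carry_out", "body": {"rows": [{"dx":0,"dy":0,"dz":1.4,"twist":0,"claw":1},{"dx":0,"dy":0,"dz":2.8,"twist":0,"claw":1},{"dx":0,"dy":0,"dz":4.2,"twist":0,"claw":1},{"dx":0,"dy":0,"dz":5.6,"twist":0,"claw":1},{"dx":0,"dy":0,"dz":6.6,"twist":0,"claw":1},{"dx":0,"dy":0,"dz":7.1,"twist":0,"claw":1},{"dx":-0.25,"dy":0,"dz":7.1,"twist":0,"claw":1},{"dx":-0.5,"dy":0,"dz":7.1,"twist":0,"claw":1},{"dx":-0.65,"dy":0,"dz":7.1,"twist":0,"claw":1},{"dx":-0.8,"dy":0,"dz":7.1,"twist":0,"claw":1},{"dx":-0.95,"dy":0,"dz":7.1,"twist":0,"claw":1},{"dx":-1.1,"dy":0,"dz":7.1,"twist":0,"claw":1},{"dx":-1.25,"dy":0,"dz":7.1,"twist":0,"claw":1},{"dx":-1.4,"dy":0,"dz":7.1,"twist":0,"claw":1},{"dx":-1.55,"dy":0,"dz":7.1,"twist":0,"claw":1},{"dx":-1.7,"dy":0,"dz":7.1,"twist":0,"claw":1},{"dx":-1.85,"dy":0,"dz":7.1,"twist":0,"claw":1},{"dx":-1.85,"dy":0,"dz":7.1,"twist":0,"claw":1}]}}

```text
t: 3.37
tcp_pos: [0.4687, 0.0031, 0.019]
tcp_rot: [-0.159, -3.133, -0.005]
force: [-6.6, 7.4, 1.5]
width: 0.0
```

```bash
python3 bil.py b2 -.147 -.009 -8
```

```text
t 3.37 tcp press [-0.2054  0.0709] z 0.0190 toolx yaw vs press -x -0.2 F [-6.6  7.4  1.5] w 0.000 j [-0.11 -0.03  2.2   0.    0.98 -1.58]
b2 billet x -0.1494 y -0.0147 yaw -8.0 res 673 gap 0.0944
```

Request:
{"method": "carry_out", "body": {"rows": [{"dx":-0.1,"dy":0.15,"dz":0,"twist":0,"claw":1},{"dx":-0.2,"dy":0.3,"dz":0,"twist":0,"claw":1},{"dx":-0.2,"dy":0.3,"dz":0,"twist":0,"claw":1},{"dx":0.5,"dy":0.3,"dz":0,"twist":0,"claw":1},{"dx":1.5,"dy":0.3,"dz":0,"twist":0,"claw":1},{"dx":1.8,"dy":0.3,"dz":0,"twist":0,"claw":1},{"dx":1.8,"dy":0.3,"dz":0,"twist":0,"claw":1}]}}

```text
t: 4.0
tcp_pos: [0.4164, 0.016, 0.0193]
tcp_rot: [0.158, 3.135, -0.0]
force: [-0.1, 0.1, 0.2]
width: 0.0001
```

```bash
python3 bil.py b3 -.146 -.012 -10
```

```text
t 4.00 tcp press [-0.2587  0.0786] z 0.0193 toolx yaw vs press -x -0.2 F [-0.1  0.1  0.2] w 0.000 j [-0.09 -0.17  2.32  0.    0.98 -1.56]
b3 billet x -0.1472 y -0.0137 yaw -10.7 res 548 gap 0.0922
```

View pics/b3f.png

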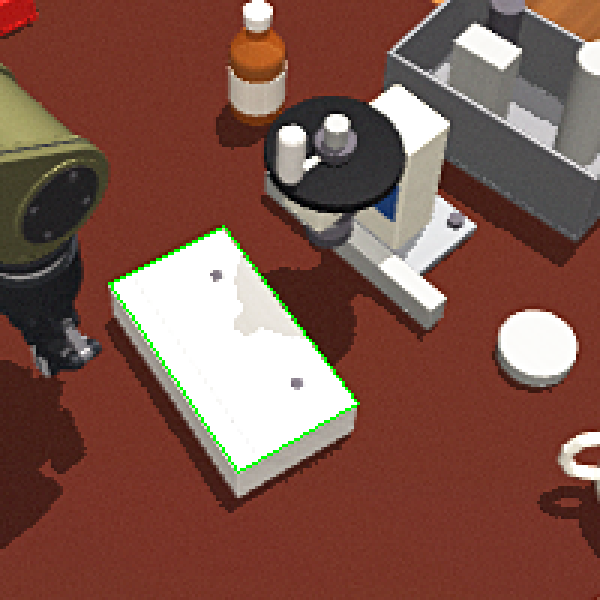

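Request:
{"method": "carry_out", "body": {"rows": [{"dx":0,"dy":-1.3,"dz":0,"twist":0,"claw":1},{"dx":0,"dy":-2.6,"dz":0,"twist":0,"claw":1},{"dx":0,"dy":-3.9,"dz":0,"twist":0,"claw":1},{"dx":0,"dy":-5.0,"dz":0,"twist":0,"claw":1},{"dx":0,"dy":-5.7,"dz":0,"twist":0,"claw":1},{"dx":-0.3,"dy":-5.7,"dz":0,"twist":0,"claw":1},{"dx":-0.6,"dy":-5.7,"dz":0,"twist":0,"claw":1},{"dx":-0.8,"dy":-5.7,"dz":0,"twist":0,"claw":1},{"dx":-1.0,"dy":-5.7,"dz":0,"twist":0,"claw":1},{"dx":-1.2,"dy":-5.7,"dz":0,"twist":0,"claw":1},{"dx":-1.4,"dy":-5.7,"dz":0,"twist":0,"claw":1},{"dx":-1.6,"dy":-5.7,"dz":0,"twist":0,"claw":1},{"dx":-1.8,"dy":-5.7,"dz":0,"twist":0,"claw":1},{"dx":-2.0,"dy":-5.7,"dz":0,"twist":0,"claw":1},{"dx":-2.2,"dy":-5.7,"dz":0,"twist":0,"claw":1},{"dx":-2.4,"dy":-5.7,"dz":0,"twist":0,"claw":1},{"dx":-2.5,"dy":-5.7,"dz":0,"twist":0,"claw":1},{"dx":-2.6,"dy":-5.7,"dz":0,"twist":0,"claw":1},{"dx":-2.6,"dy":-5.7,"dz":0,"twist":0,"claw":1}]}}

```text
t: 5.63
tcp_pos: [0.4752, -0.1616, 0.017]
tcp_rot: [-0.152, -3.131, 0.002]
force: [-8.3, -5.9, 1.7]
width: -0.0005
```

```bash
python3 bil.py b4 -.115 -.008 9
```

```text
t 5.63 tcp press [-0.1828 -0.0924] z 0.0170 toolx yaw vs press -x 0.0 F [-8.3 -5.9  1.7] w -0.000 j [-0.43  0.04  2.13 -0.    0.97 -1.9 ]
b4 billet x 0.3191 y 0.0642 yaw -13.4 res 762 gap -0.3741
```

Request:
{"method": "carry_out", "body": {"rows": [{"dx":0.7,"dy":0,"dz":0,"twist":0,"claw":1},{"dx":1.4,"dy":0,"dz":0,"twist":0,"claw":1},{"dx":2.0,"dy":0,"dz":0,"twist":0,"claw":1},{"dx":2.0,"dy":0,"dz":0,"twist":0,"claw":1}]}}

```text
t: 6.02
tcp_pos: [0.4153, -0.1542, 0.0172]
tcp_rot: [-0.155, -3.135, -0.002]
force: [0.5, 0.3, -0.6]
width: -0.0001
```

```bash
python3 bil.py b5 -.115 -.008 9; python3 -c "
from h import *
s=manip.sense();w=manip.snapshot('wrist');c=manip.snapshot('scene');b=cv2.imread('pics/b5.png')
import json;json.dump({k:np.asarray(v).tolist() for k,v in s.items()},open('w5.json','w'))
cv2.imwrite('pics/c5.png',c[:,:,::-1]);cv2.imwrite('pics/w5.png',w[:,:,::-1])
v=np.hstack([c[200:320,260:420,::-1],b[180:300,260:420]]);cv2.imwrite('pics/v5.png',cv2.resize(v,(800,300),interpolation=2))"
```

```text
t 6.02 tcp press [-0.2432 -0.0908] z 0.0172 toolx yaw vs press -x -0.1 F [ 0.5  0.3 -0.6] w -0.000 j [-0.48 -0.09  2.26 -0.    0.97 -1.95]
b5 billet x -0.1234 y -0.0023 yaw 4.7 res 2634 gap 0.0684
```

View pics/v5.png

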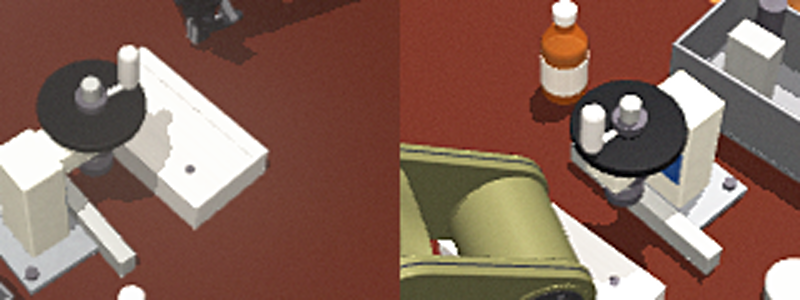

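Left: the scene view shows the billet's rear edge from (145,48) to (267,152) and its front left corner at (194,210) in the crop. Right: the arm blocks the side view, so I'm measuring from the scene corners.

```bash
python3 -c "
from h import *
S=cam('scene');u=np.array([(145,48),(267,152),(194,210)])/2.5+[260,200]
q=w2p(back(S,u,.045));print(q.round(4),np.linalg.norm(q[0]-q[1]),np.linalg.norm(q[1]-q[2]))
d=q[1]-q[0];t=np.arctan2(-d[0],d[1]);print('yaw',np.degrees(t))
for th in(t,):print('c',q[1]-np.array([-.055*np.cos(th)-.1*np.sin(th),-.055*np.sin(th)+.1*np.cos(th)]))
# depth edge
e=q[2]-q[1];print('yaw from end',np.degrees(np.arctan2(e[1],e[0])))
"
```

```text
[[-0.1687 -0.099 ]
 [-0.1845  0.096 ]
 [-0.0757  0.1045]] 0.19561843669235035 0.10912837792029013
yaw 4.631586856928084
c [-0.12160748  0.00077851]
yaw from end 4.4854307489986835
```

Request:
{"method": "carry_out", "body": {"rows": [{"dx":-0.7,"dy":0,"dz":0,"twist":0,"claw":1},{"dx":-1.4,"dy":0,"dz":0,"twist":0,"claw":1},{"dx":-1.8,"dy":0,"dz":0,"twist":0,"claw":1},{"dx":-2.0,"dy":0,"dz":0,"twist":0,"claw":1},{"dx":-2.2,"dy":-0.1,"dz":0,"twist":0,"claw":1},{"dx":-2.4,"dy":-0.2,"dz":0,"twist":0,"claw":1},{"dx":-2.5,"dy":-0.3,"dz":0,"twist":0,"claw":1},{"dx":-2.5,"dy":-0.3,"dz":0,"twist":0,"claw":1},{"dx":-1.5,"dy":-0.3,"dz":0,"twist":0,"claw":1},{"dx":-0.3,"dy":-0.3,"dz":0,"twist":0,"claw":1},{"dx":0,"dy":-0.3,"dz":0,"twist":0,"claw":1},{"dx":0,"dy":-0.3,"dz":0,"twist":0,"claw":1}]}}

```text
t: 7.17
tcp_pos: [0.4149, -0.1643, 0.0175]
tcp_rot: [-0.159, -3.136, -0.001]
force: [0.3, -0.0, 0.9]
width: -0.0002
```

```bash
sed -i "s/def billet(tag,x0):/def billet(tag,x0,cn='side'):/; s/snapshot('side')/snapshot(cn)/; s/C=cam('side')/C=cam(cn)/; s/np.radians(float(a\[4\]))\]))/np.radians(float(a[4]))]),a[5] if len(a)>5 else 'side')/" bil.py
python3 bil.py b6 -.113 0 10; python3 -c "
from h import *
c=manip.snapshot('scene');cv2.imwrite('pics/c6.png',c[:,:,::-1])
g=cv2.cvtColor(c,cv2.COLOR_RGB2GRAY)
# refine the two left corners by search near prediction
S=cam('scene')
from scipy.optimize import minimize
def co(p):
    cc,s=np.cos(p[2]),np.sin(p[2]);l=np.array([[-.055,-.1],[-.055,.1],[.055,.1]])@np.array([[cc,s],[-s,cc]])+p[:2];return proj(S,np.c_[p2w(l),[.045]*3])
m=(c.min(2)>150).astype(np.uint8)*255
o=cv2.GaussianBlur(cv2.resize(m[200:320,300:420],None,fx=4,fy=4),(0,0),5)/255.
print(cv2.goodFeaturesToTrack(g[235:300,320:390],4,.1,10).reshape(-1,2)+[320,235], co([-.113,0,np.radians(10)]))
cv2.imwrite('pics/v6.png',cv2.resize(c[200:320,260:420,::-1],(800,600),interpolation=2))"
```

```text
t 7.17 tcp press [-0.2427 -0.1009] z 0.0175 toolx yaw vs press -x -0.2 F [ 0.3 -0.   0.9] w -0.000 j [-0.5  -0.09  2.26  0.    0.97 -1.97]
b6 billet x -0.1177 y -0.0025 yaw 11.8 res 2717 gap 0.0627
[[337. 267.]
 [365. 257.]
 [340. 290.]
 [323. 269.]] [[310.84799635 220.41989178]
 [365.09329665 259.09002829]
 [338.58422561 284.7974869 ]]
```

View pics/v6.png

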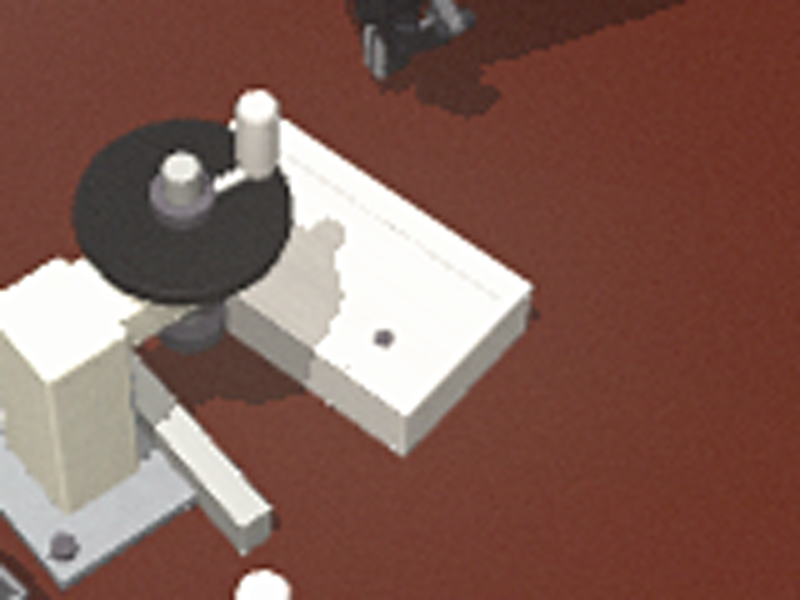

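The billet's top corners in the crop are left rear (531,288) and left front (405,415), and the rear edge passes (288,123).

```bash
cat > man.py <<'E'
from h import *
def man(cn,u,k,o):
    "rear-edge point (right), left-rear corner, left-front corner"
    q=w2p(back(cam(cn),np.array(u)/k+o,.045));d=q[1]-q[0];t=np.arctan2(-d[0],d[1]);e=q[2]-q[1]
    print('yaw',np.degrees(t),'by end',np.degrees(np.arctan2(e[1],e[0])),'depth',np.linalg.norm(e))
    print('c',q[1]-np.array([-.055*np.cos(t)-.1*np.sin(t),-.055*np.sin(t)+.1*np.cos(t)]))
E
python3 -c "
from man import *
man('scene',[(288,123),(531,288),(405,415)],5,[260,200])"
```

```text
yaw 11.355536059474911 by end 11.04743475435998 depth 0.1074012358222172
c [-0.11650334 -0.00014837]
```

Request:
{"method": "carry_out", "body": {"rows": [{"dx":0,"dy":1.3,"dz":0,"twist":0,"claw":1},{"dx":0,"dy":2.6,"dz":0,"twist":0,"claw":1},{"dx":0,"dy":3.9,"dz":0,"twist":0,"claw":1},{"dx":0,"dy":5.1,"dz":0,"twist":0,"claw":1},{"dx":-0.4,"dy":5.7,"dz":0,"twist":0,"claw":1},{"dx":-1.0,"dy":5.7,"dz":0,"twist":0,"claw":1},{"dx":-1.4,"dy":5.7,"dz":0,"twist":0,"claw":1},{"dx":-1.6,"dy":5.75,"dz":0,"twist":0,"claw":1},{"dx":-1.8,"dy":5.8,"dz":0,"twist":0,"claw":1},{"dx":-2.0,"dy":5.85,"dz":0,"twist":0,"claw":1},{"dx":-2.2,"dy":5.9,"dz":0,"twist":0,"claw":1},{"dx":-2.4,"dy":6.0,"dz":0,"twist":0,"claw":1},{"dx":-2.6,"dy":6.05,"dz":0,"twist":0,"claw":1},{"dx":-2.8,"dy":6.1,"dz":0,"twist":0,"claw":1},{"dx":-3.0,"dy":6.2,"dz":0,"twist":0,"claw":1},{"dx":-3.15,"dy":6.25,"dz":0,"twist":0,"claw":1},{"dx":-3.25,"dy":6.3,"dz":0,"twist":0,"claw":1},{"dx":-3.3,"dy":6.3,"dz":0,"twist":0,"claw":1},{"dx":-3.3,"dy":6.3,"dz":0,"twist":0,"claw":1}]}}

```text
t: 8.85
tcp_pos: [0.5331, 0.014, 0.0175]
tcp_rot: [-0.157, -3.131, -0.001]
force: [-8.2, 1.6, 3.9]
width: -0.0
```

```bash
python3 bil.py b7 -.09 0 -9
```

```text
t 8.85 tcp press [-0.1424  0.088 ] z 0.0175 toolx yaw vs press -x -0.1 F [-8.2  1.6  3.9] w -0.000 j [-0.07  0.11  2.06  0.    0.98 -1.55]
b7 billet x -0.0931 y -0.0064 yaw -11.6 res 941 gap 0.0381
```

Request:
{"method": "carry_out", "body": {"rows": [{"dx":0.8,"dy":0,"dz":0,"twist":0,"claw":1},{"dx":1.8,"dy":0,"dz":0,"twist":0,"claw":1},{"dx":2.5,"dy":0,"dz":0,"twist":0,"claw":1},{"dx":2.5,"dy":0,"dz":0,"twist":0,"claw":1}]}}

```text
t: 9.23
tcp_pos: [0.4573, 0.0214, 0.0175]
tcp_rot: [-0.157, -3.135, -0.0]
force: [0.2, 0.0, -1.0]
width: -0.0001
```

```bash
python3 bil.py b8 -.09 -.003 -11;python3 - <<'E'
import cv2
b=cv2.imread('pics/b8f.png');cv2.imwrite('pics/v8.png',b)
E
```

```text
t 9.23 tcp press [-0.2186  0.088 ] z 0.0175 toolx yaw vs press -x -0.1 F [ 0.2  0.  -1. ] w -0.000 j [-0.07 -0.06  2.23  0.    0.97 -1.54]
b8 billet x -0.0934 y -0.0063 yaw -11.6 res 837 gap 0.0384
```

View pics/v8.png

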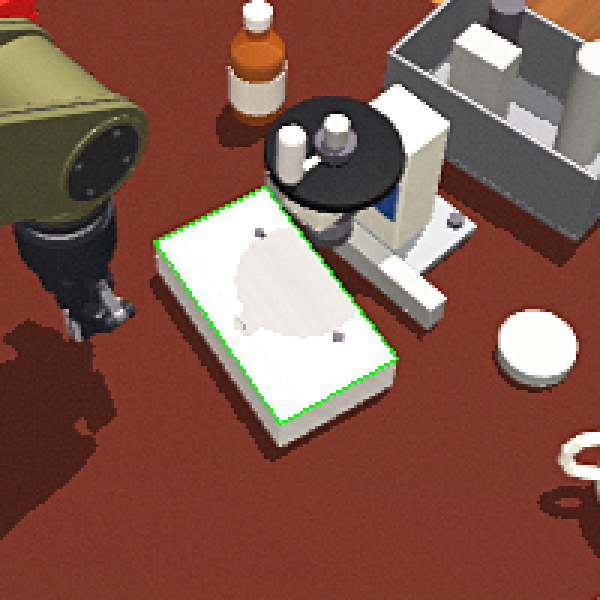

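The outline fits, giving a yaw of −11.6° with about 19 mm left at the leading corner. Next is the right-end swing.

Request:
{"method": "carry_out", "body": {"rows": [{"dx":0,"dy":-1.3,"dz":0,"twist":0,"claw":1},{"dx":0,"dy":-2.6,"dz":0,"twist":0,"claw":1},{"dx":0,"dy":-3.9,"dz":0,"twist":0,"claw":1},{"dx":0,"dy":-5.1,"dz":0,"twist":0,"claw":1},{"dx":-0.3,"dy":-5.85,"dz":0,"twist":0,"claw":1},{"dx":-0.8,"dy":-5.85,"dz":0,"twist":0,"claw":1},{"dx":-1.2,"dy":-5.85,"dz":0,"twist":0,"claw":1},{"dx":-1.4,"dy":-5.85,"dz":0,"twist":0,"claw":1},{"dx":-1.6,"dy":-5.85,"dz":0,"twist":0,"claw":1},{"dx":-1.8,"dy":-5.9,"dz":0,"twist":0,"claw":1},{"dx":-2.0,"dy":-5.9,"dz":0,"twist":0,"claw":1},{"dx":-2.2,"dy":-5.95,"dz":0,"twist":0,"claw":1},{"dx":-2.4,"dy":-5.95,"dz":0,"twist":0,"claw":1},{"dx":-2.6,"dy":-6.0,"dz":0,"twist":0,"claw":1},{"dx":-2.8,"dy":-6.0,"dz":0,"twist":0,"claw":1},{"dx":-2.95,"dy":-6.05,"dz":0,"twist":0,"claw":1},{"dx":-3.05,"dy":-6.05,"dz":0,"twist":0,"claw":1},{"dx":-3.05,"dy":-6.05,"dz":0,"twist":0,"claw":1}]}}

```text
t: 10.78
tcp_pos: [0.5324, -0.1709, 0.0182]
tcp_rot: [-0.156, -3.133, 0.003]
force: [-7.9, -4.4, 3.4]
width: -0.0
```

```bash
python3 -c "
from h import *
rep();c=manip.snapshot('scene');cv2.imwrite('pics/c9.png',c[:,:,::-1])
cv2.imwrite('pics/v9.png',cv2.resize(c[200:320,240:400,::-1],(800,600),interpolation=2))"
```

```text
t 10.78 tcp press [-0.125  -0.0961] z 0.0182 toolx yaw vs press -x -0.1 F [-7.9 -4.4  3.4] w -0.000 j [-0.4   0.16  2.   -0.    0.98 -1.87]
```

View pics/v9.png

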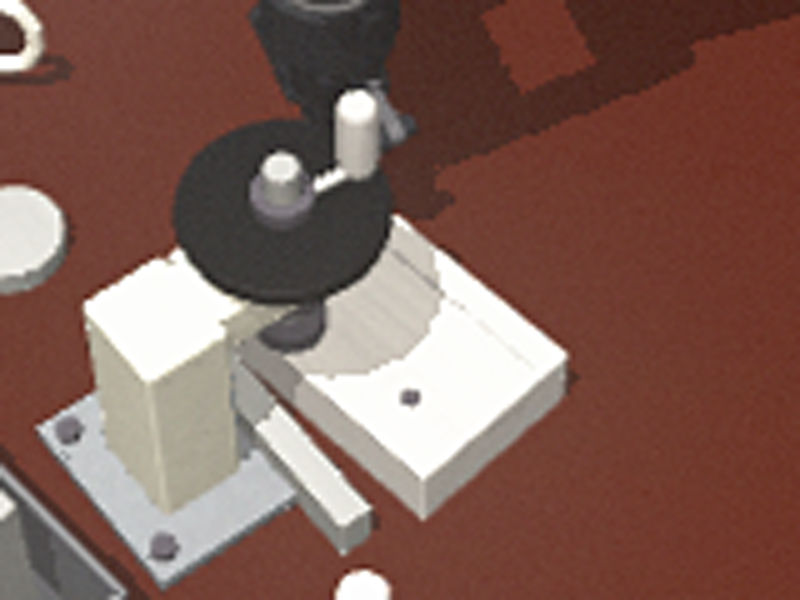

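The top corners in the crop are left rear (568,357) and left front (425,473), and the rear edge passes (396,214).

```bash
python3 -c "
from man import *
man('scene',[(396,214),(568,357),(425,473)],5,[240,200])"
```

```text
yaw 6.261328389959021 by end 5.052755689744295 depth 0.10500304065779273
c [-0.06868706  0.00680184]
```

Request:
{"method": "carry_out", "body": {"rows": [{"dx":-0.1,"dy":-0.2,"dz":0,"twist":0,"claw":1},{"dx":-0.17,"dy":-0.4,"dz":0,"twist":0,"claw":1},{"dx":-0.17,"dy":-0.4,"dz":0,"twist":0,"claw":1}]}}

```text
t: 11.08
tcp_pos: [0.5352, -0.1816, 0.0172]
tcp_rot: [-0.158, -3.131, -0.004]
force: [-10.3, 1.4, 2.9]
width: 0.0003
```

Request:
{"method": "carry_out", "body": {"rows": [{"dx":0.8,"dy":0,"dz":0,"twist":0,"claw":1},{"dx":1.8,"dy":0,"dz":0,"twist":0,"claw":1},{"dx":2.5,"dy":0.7,"dz":0,"twist":0,"claw":1},{"dx":2.5,"dy":2.0,"dz":0,"twist":0,"claw":1},{"dx":2.5,"dy":3.3,"dz":0,"twist":0,"claw":1},{"dx":2.5,"dy":4.6,"dz":0,"twist":0,"claw":1},{"dx":2.5,"dy":5.8,"dz":0,"twist":0,"claw":1},{"dx":2.5,"dy":6.0,"dz":0,"twist":0,"claw":1},{"dx":2.5,"dy":6.0,"dz":0,"twist":0,"claw":1}]}}

```text
t: 11.83
tcp_pos: [0.4821, 0.0067, 0.0192]
tcp_rot: [0.152, 3.135, -0.0]
force: [0.7, 0.5, -0.8]
width: -0.0001
```

```bash
python3 bil.py b10 -.068 .004 7
```

```text
t 11.83 tcp press [-0.1924  0.0758] z 0.0192 toolx yaw vs press -x 0.1 F [ 0.7  0.5 -0.8] w -0.000 j [-0.1  -0.01  2.18  0.    0.97 -1.57]
b10 billet x -0.0683 y 0.0044 yaw 8.1 res 911 gap 0.0133
```

Request:
{"method": "carry_out", "body": {"rows": [{"dx":-0.7,"dy":0.15,"dz":0,"twist":0,"claw":1},{"dx":-1.3,"dy":0.15,"dz":0,"twist":0,"claw":1},{"dx":-1.5,"dy":0.15,"dz":0,"twist":0,"claw":1},{"dx":-1.65,"dy":0.15,"dz":0,"twist":0,"claw":1},{"dx":-1.8,"dy":0.15,"dz":0,"twist":0,"claw":1},{"dx":-1.95,"dy":0.15,"dz":0,"twist":0,"claw":1},{"dx":-2.1,"dy":0.15,"dz":0,"twist":0,"claw":1},{"dx":-2.2,"dy":0.15,"dz":0,"twist":0,"claw":1},{"dx":-2.3,"dy":0.15,"dz":0,"twist":0,"claw":1},{"dx":-2.3,"dy":0.15,"dz":0,"twist":0,"claw":1}]}}

```text
t: 12.72
tcp_pos: [0.5447, 0.0032, 0.0165]
tcp_rot: [-0.16, -3.127, -0.005]
force: [-8.6, 5.8, 3.8]
width: 0.0001
```

```bash
python3 bil.py b11 -.057 .001 1
```

```text
t 12.72 tcp press [-0.1297  0.0784] z 0.0165 toolx yaw vs press -x -0.3 F [-8.6  5.8  3.8] w 0.000 j [-0.09  0.14  2.03  0.    0.99 -1.56]
b11 billet x -0.0597 y 0.0006 yaw 2.3 res 1213 gap 0.0047
```

Request:
{"method": "carry_out", "body": {"rows": [{"dx":-0.07,"dy":0.05,"dz":0,"twist":0,"claw":1},{"dx":-0.14,"dy":0.1,"dz":0,"twist":0,"claw":1},{"dx":-0.2,"dy":0.15,"dz":0,"twist":0,"claw":1},{"dx":-0.25,"dy":0.2,"dz":0,"twist":0,"claw":1},{"dx":-0.25,"dy":0.2,"dz":0,"twist":0,"claw":1}]}}

```text
t: 13.18
tcp_pos: [0.5528, 0.0061, 0.0164]
tcp_rot: [-0.16, -3.127, 0.002]
force: [-9.4, -1.6, 2.6]
width: -0.0002
```

```bash
python3 bil.py b12 -.057 .001 1
```

```text
t 13.18 tcp press [-0.122  0.082] z 0.0164 toolx yaw vs press -x -0.2 F [-9.4 -1.6  2.6] w -0.000 j [-0.09  0.15  2.01 -0.    0.99 -1.55]
b12 billet x -0.0566 y 0.0010 yaw -1.0 res 1268 gap 0.0016
```

Request:
{"method": "carry_out", "body": {"rows": [{"dx":0.8,"dy":0,"dz":0,"twist":0,"claw":1},{"dx":1.5,"dy":-0.6,"dz":0,"twist":0,"claw":1},{"dx":1.5,"dy":-1.9,"dz":0,"twist":0,"claw":1},{"dx":1.5,"dy":-3.2,"dz":0,"twist":0,"claw":1},{"dx":1.5,"dy":-4.5,"dz":0,"twist":0,"claw":1},{"dx":1.3,"dy":-5.4,"dz":0,"twist":0,"claw":1},{"dx":0.6,"dy":-5.4,"dz":0,"twist":0,"claw":1},{"dx":0.2,"dy":-5.4,"dz":0,"twist":0,"claw":1},{"dx":0.1,"dy":-5.4,"dz":0,"twist":0,"claw":1},{"dx":0.0,"dy":-5.4,"dz":0,"twist":0,"claw":1},{"dx":-0.04,"dy":-5.4,"dz":0,"twist":0,"claw":1},{"dx":-0.04,"dy":-5.4,"dz":0,"twist":0,"claw":1}]}}

```text
t: 14.23
tcp_pos: [0.5366, -0.1556, 0.0174]
tcp_rot: [-0.159, -3.125, 0.001]
force: [-17.3, -3.7, 10.6]
width: 0.0002
```

```bash
python3 bil.py b13 -.056 .001 0; python3 bil.py c13 -.056 .001 0 scene
```

```text
t 14.23 tcp press [-0.1223 -0.0804] z 0.0174 toolx yaw vs press -x -0.2 F [-17.3  -3.7  10.6] w 0.000 j [-0.38  0.16  2.   -0.01  0.99 -1.84]
b13 billet x 0.2896 y -0.0623 yaw -52.3 res 994 gap -0.3446
t 14.28 tcp press [-0.1223 -0.0803] z 0.0174 toolx yaw vs press -x -0.2 F [-16.8  -4.8   9.3] w 0.000 j [-0.38  0.16  2.   -0.01  0.99 -1.84]
c13 billet x -0.0254 y 0.0057 yaw 21.7 res 1729 gap -0.0296
```

Request:
{"method": "carry_out", "body": {"rows": [{"dx":-0.05,"dy":0,"dz":0,"twist":0,"claw":1},{"dx":-0.1,"dy":0,"dz":0,"twist":0,"claw":1},{"dx":-0.1,"dy":0,"dz":0,"twist":0,"claw":1}]}}

```text
t: 14.58
tcp_pos: [0.5365, -0.1555, 0.0174]
tcp_rot: [-0.157, -3.117, 0.0]
force: [-28.9, -3.2, 20.4]
width: -0.0001
```

The right end is blocked by the fence: the force rises with no motion. Same check on the left.

Request:
{"method": "carry_out", "body": {"rows": [{"dx":0.8,"dy":0,"dz":0,"twist":0,"claw":1},{"dx":1.5,"dy":0.6,"dz":0,"twist":0,"claw":1},{"dx":1.5,"dy":1.9,"dz":0,"twist":0,"claw":1},{"dx":1.5,"dy":3.2,"dz":0,"twist":0,"claw":1},{"dx":1.5,"dy":4.5,"dz":0,"twist":0,"claw":1},{"dx":1.3,"dy":5.4,"dz":0,"twist":0,"claw":1},{"dx":0.6,"dy":5.4,"dz":0,"twist":0,"claw":1},{"dx":0.3,"dy":5.4,"dz":0,"twist":0,"claw":1},{"dx":0.2,"dy":5.4,"dz":0,"twist":0,"claw":1},{"dx":0.1,"dy":5.4,"dz":0,"twist":0,"claw":1},{"dx":0.1,"dy":5.4,"dz":0,"twist":0,"claw":1}]}}

```text
t: 15.5
tcp_pos: [0.5533, 0.0075, 0.0171]
tcp_rot: [-0.161, -3.124, -0.003]
force: [-15.0, 6.0, 10.9]
width: -0.0003
```

```bash
python3 bil.py b14 -.056 .001 0
```

```text
t 15.50 tcp press [-0.1217  0.0835] z 0.0171 toolx yaw vs press -x -0.3 F [-15.    6.   10.9] w -0.000 j [-0.08  0.15  2.01  0.    0.99 -1.55]
b14 billet x -0.0549 y 0.0014 yaw 0.1 res 1262 gap -0.0001
```

Request:
{"method": "carry_out", "body": {"rows": [{"dx":-0.05,"dy":0,"dz":0,"twist":0,"claw":1},{"dx":-0.1,"dy":0,"dz":0,"twist":0,"claw":1},{"dx":-0.1,"dy":0,"dz":0,"twist":0,"claw":1}]}}

```text
t: 15.8
tcp_pos: [0.5531, 0.0074, 0.0169]
tcp_rot: [-0.161, -3.117, -0.004]
force: [-25.1, 7.1, 19.5]
width: -0.0002
```

Both ends are against the fence: yaw 0.1°, y about +1 mm. Now locating the crank handle.

```bash
python3 - <<'E'
from h import *
from scipy.optimize import least_squares
C=cam('side');S=cam('scene')
print('side top',w2p(back(C,np.array([330,73])/4+[255,205],.222)),'scene top',w2p(back(S,np.array([357,99])/5+[240,200],.222)))
# handle mask outline match: compare bright-blob bbox in both views
b=cv2.imread('pics/side0.png').min(2);c=cv2.imread('pics/c9.png').min(2)
ph=np.linspace(0,6.28,40);r=.011
def box(cm,a):
    ctr=np.array([-.022-.044*np.cos(a),.044*np.sin(a)]);l=ctr+r*np.c_[np.cos(ph),np.sin(ph)];w=p2w(l)
    q=np.r_[proj(cm,np.c_[w,0*ph+.172]),proj(cm,np.c_[w,0*ph+.222])];return np.r_[q.min(0),q.max(0)]
for a in(0,.1,.2,.3):print(a,((box(C,a)-[255,205]*2)*4).round(),((box(S,a)-[240,200]*2)*5).round())
E
```

```text
side top [[-0.06313009  0.00629309]] scene top [[-0.06805315  0.00471355]]
0 [312.  67. 355. 154.] [325.  78. 371. 175.]
0.1 [307.  62. 349. 149.] [330.  83. 376. 181.]
0.2 [302.  57. 344. 144.] [335.  89. 380. 187.]
0.3 [299.  52. 340. 139.] [338.  96. 384. 193.]
```

Request:
{"method": "carry_out", "body": {"rows": [{"dx":0.8,"dy":0,"dz":0,"twist":0,"claw":1},{"dx":2.0,"dy":0,"dz":0,"twist":0,"claw":1},{"dx":3.2,"dy":0,"dz":0,"twist":0,"claw":1},{"dx":3.2,"dy":-0.3,"dz":-1.3,"twist":0,"claw":0.3},{"dx":3.2,"dy":-0.6,"dz":-2.6,"twist":0,"claw":0.3},{"dx":3.2,"dy":-1.0,"dz":-3.9,"twist":0,"claw":0.3},{"dx":3.2,"dy":-1.4,"dz":-5.2,"twist":0,"claw":0.3},{"dx":3.2,"dy":-1.8,"dz":-6.5,"twist":0,"claw":0.3},{"dx":3.2,"dy":-2.2,"dz":-7.8,"twist":0,"claw":0.3},{"dx":3.2,"dy":-2.55,"dz":-9,"twist":0,"claw":0.3},{"dx":3.2,"dy":-2.55,"dz":-9.2,"twist":0,"claw":0.3},{"dx":3.2,"dy":-2.55,"dz":-9.2,"twist":0,"claw":0.3}]}}

```text
t: 16.8
tcp_pos: [0.4589, -0.0613, 0.2984]
tcp_rot: [0.164, 3.13, -0.003]
force: [-0.5, -0.7, -0.2]
width: 0.0599
```

```bash
python3 -c "
from h import *
to(-.066,.006,.29)
s=manip.sense();im=manip.snapshot('wrist');cv2.imwrite('pics/w15.png',im[:,:,::-1])
c=cam('wrist',s);print(proj(c,[[*p2w([-.066,.006]),.222],[*p2w([-.066,.006]),.172],[*p2w([-.022,0]),.172]]))"
```

```text
t 16.80 tcp press [-0.2088  0.0058] z 0.2984 toolx yaw vs press -x -0.4 F [-0.5 -0.7 -0.2] w 0.060 j [-0.25 -0.34  1.97 -0.    1.51 -1.72]
dx dy dz [-4.76  0.04  0.32]
[[319.74648374 419.21484746]
 [319.60141972 374.21363641]
 [313.49931694 412.71061919]]
```

View pics/w15.png

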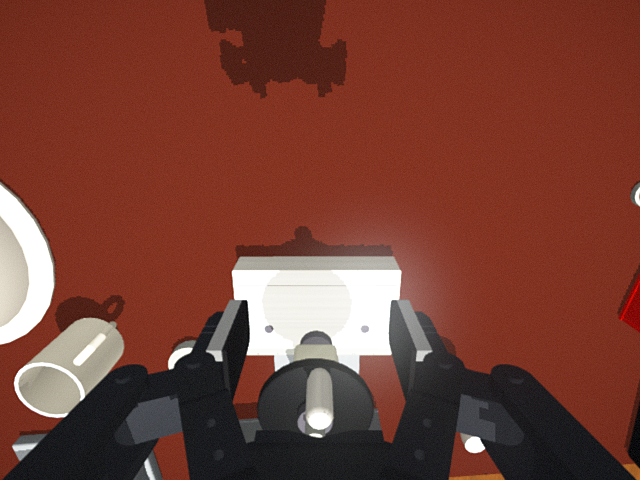

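The handle's base is at (318,373) and its top at (320,418), within 2 px of prediction, so the wheel starts at about 0.13 rad. Going over it, down and closing lightly.

Request:
{"method": "carry_out", "body": {"rows": [{"dx":-1.2,"dy":0,"dz":0,"twist":0,"claw":0.3},{"dx":-2.4,"dy":0,"dz":0,"twist":0,"claw":0.3},{"dx":-3.6,"dy":0,"dz":0,"twist":0,"claw":0.3},{"dx":-4.5,"dy":0,"dz":0,"twist":0,"claw":0.3},{"dx":-4.75,"dy":0,"dz":0.3,"twist":0,"claw":0.3},{"dx":-4.75,"dy":0,"dz":1.2,"twist":0,"claw":0.3},{"dx":-4.75,"dy":0,"dz":2.1,"twist":0,"claw":0.3},{"dx":-4.75,"dy":0,"dz":3.0,"twist":0,"claw":0.3},{"dx":-4.75,"dy":0,"dz":3.5,"twist":0,"claw":0.3},{"dx":-4.75,"dy":0,"dz":3.7,"twist":0,"claw":0.3},{"dx":-4.75,"dy":0,"dz":3.7,"twist":0,"claw":0.3}]}}

```text
t: 17.77
tcp_pos: [0.5966, -0.0732, 0.1788]
tcp_rot: [-0.158, -3.13, -0.002]
force: [-0.1, 0.9, 0.3]
width: 0.0599
```

Request:
{"method": "carry_out", "body": {"grip_force": 20, "rows": [{"dx":0,"dy":0,"dz":0,"twist":0,"claw":0.5},{"dx":0,"dy":0,"dz":0,"twist":0,"claw":0.7},{"dx":0,"dy":0,"dz":0,"twist":0,"claw":0.85},{"dx":0,"dy":0,"dz":0,"twist":0,"claw":0.85},{"dx":0,"dy":0,"dz":0,"twist":0,"claw":0.85},{"dx":0,"dy":0,"dz":0,"twist":0,"claw":0.85}]}}

```text
t: 18.27
tcp_pos: [0.6003, -0.074, 0.1853]
tcp_rot: [0.158, 3.135, -0.002]
force: [-0.8, -1.8, 5.7]
width: 0.0209
```

```bash
python3 -c "
from h import *
rep()
a0=.13
d=np.arange(0,6.72,.2)
# shift in tool axes (tool x=-press x, tool y=press y) units 30mm
for k in range(1,35):
    a=a0+.2*k
    print(k,round(a,2),np.round([ (.044*(np.cos(a)-np.cos(a0)))/.03, .044*(np.sin(a)-np.sin(a0))/.03],2))
"
```

```text
t 18.27 tcp press [-0.0669  0.007 ] z 0.1853 toolx yaw vs press -x -0.2 F [-0.8 -1.8  5.7] w 0.021 j [-0.21  0.06  1.8  -0.    1.28 -1.68]
1 0.33 [-0.07  0.29]
2 0.53 [-0.19  0.55]
3 0.73 [-0.36  0.79]
4 0.93 [-0.58  0.99]
5 1.13 [-0.83  1.14]
6 1.33 [-1.1   1.23]
7 1.53 [-1.39  1.28]
8 1.73 [-1.69  1.26]
9 1.93 [-1.97  1.18]
10 2.13 [-2.23  1.05]
11 2.33 [-2.46  0.87]
12 2.53 [-2.66  0.65]
13 2.73 [-2.8  0.4]
14 2.93 [-2.89  0.12]
15 3.13 [-2.92 -0.17]
16 3.33 [-2.9  -0.46]
17 3.53 [-2.81 -0.75]
18 3.73 [-2.67 -1.  ]
19 3.93 [-2.49 -1.23]
20 4.13 [-2.26 -1.42]
21 4.33 [-2.   -1.55]
22 4.53 [-1.72 -1.63]
23 4.73 [-1.43 -1.66]
24 4.93 [-1.14 -1.62]
25 5.13 [-0.86 -1.53]
26 5.33 [-0.6  -1.39]
27 5.53 [-0.38 -1.19]
28 5.73 [-0.21 -0.96]
29 5.93 [-0.08 -0.7 ]
30 6.13 [-0.   -0.41]
31 6.33 [ 0.01 -0.12]
32 6.53 [-0.03  0.17]
33 6.73 [-0.13  0.44]
34 6.93 [-0.28  0.69]
```

Request:
{"method": "carry_out", "body": {"rows": [{"dx":-0.07,"dy":0.29,"dz":0,"twist":0,"claw":0.85},{"dx":-0.19,"dy":0.55,"dz":0,"twist":0,"claw":0.85},{"dx":-0.36,"dy":0.79,"dz":0,"twist":0,"claw":0.85},{"dx":-0.58,"dy":0.99,"dz":0,"twist":0,"claw":0.85},{"dx":-0.83,"dy":1.14,"dz":0,"twist":0,"claw":0.85},{"dx":-1.1,"dy":1.23,"dz":0,"twist":0,"claw":0.85},{"dx":-1.39,"dy":1.28,"dz":0,"twist":0,"claw":0.85},{"dx":-1.39,"dy":1.28,"dz":0,"twist":0,"claw":0.85}]}}

```text
t: 18.93
tcp_pos: [0.6468, -0.0405, 0.1853]
tcp_rot: [0.158, 3.134, -0.003]
force: [0.4, -3.9, 5.4]
width: 0.0211
```

```bash
python3 -c "
from h import *
rep()
c=manip.snapshot('side');cv2.imwrite('pics/s16.png',c[:,:,::-1])"
```

```text
t 18.93 tcp press [-0.0239  0.0448] z 0.1853 toolx yaw vs press -x -0.2 F [ 0.4 -3.9  5.4] w 0.021 j [-0.14  0.15  1.7  -0.    1.29 -1.61]
```

Request:
{"method": "carry_out", "body": {"rows": [{"dx":-0.3,"dy":-0.02,"dz":0,"twist":0,"claw":0.85},{"dx":-0.58,"dy":-0.1,"dz":0,"twist":0,"claw":0.85},{"dx":-0.84,"dy":-0.23,"dz":0,"twist":0,"claw":0.85},{"dx":-1.07,"dy":-0.41,"dz":0,"twist":0,"claw":0.85},{"dx":-1.27,"dy":-0.63,"dz":0,"twist":0,"claw":0.85},{"dx":-1.41,"dy":-0.88,"dz":0,"twist":0,"claw":0.85},{"dx":-1.5,"dy":-1.16,"dz":0,"twist":0,"claw":0.85},{"dx":-1.53,"dy":-1.45,"dz":0,"twist":0,"claw":0.85},{"dx":-1.51,"dy":-1.74,"dz":0,"twist":0,"claw":0.85},{"dx":-1.42,"dy":-2.03,"dz":0,"twist":0,"claw":0.85},{"dx":-1.28,"dy":-2.28,"dz":0,"twist":0,"claw":0.85},{"dx":-1.1,"dy":-2.51,"dz":0,"twist":0,"claw":0.85},{"dx":-0.87,"dy":-2.7,"dz":0,"twist":0,"claw":0.85},{"dx":-0.61,"dy":-2.83,"dz":0,"twist":0,"claw":0.85},{"dx":-0.33,"dy":-2.91,"dz":0,"twist":0,"claw":0.85},{"dx":-0.04,"dy":-2.94,"dz":0,"twist":0,"claw":0.85},{"dx":-0.04,"dy":-2.94,"dz":0,"twist":0,"claw":0.85}]}}

```text
t: 20.4
tcp_pos: [0.6369, -0.128, 0.1853]
tcp_rot: [0.159, 3.135, -0.001]
force: [-2.0, -0.0, 8.1]
width: 0.0214
```

```bash
python3 -c "
from h import *
rep()"
```

```text
t 20.40 tcp press [-0.0252 -0.0432] z 0.1853 toolx yaw vs press -x -0.2 F [-2.  -0.   8.1] w 0.021 j [-0.28  0.15  1.7  -0.    1.29 -1.75]
```

Request:
{"method": "carry_out", "body": {"rows": [{"dx":0.29,"dy":0.04,"dz":0,"twist":0,"claw":0.85},{"dx":0.57,"dy":0.13,"dz":0,"twist":0,"claw":0.85},{"dx":0.83,"dy":0.27,"dz":0,"twist":0,"claw":0.85},{"dx":1.05,"dy":0.47,"dz":0,"twist":0,"claw":0.85},{"dx":1.22,"dy":0.7,"dz":0,"twist":0,"claw":0.85},{"dx":1.35,"dy":0.96,"dz":0,"twist":0,"claw":0.85},{"dx":1.43,"dy":1.25,"dz":0,"twist":0,"claw":0.85},{"dx":1.44,"dy":1.54,"dz":0,"twist":0,"claw":0.85},{"dx":1.4,"dy":1.83,"dz":0,"twist":0,"claw":0.85},{"dx":1.33,"dy":2.02,"dz":0,"twist":0,"claw":0.85},{"dx":1.25,"dy":2.19,"dz":0,"twist":0,"claw":0.85},{"dx":1.25,"dy":2.19,"dz":0,"twist":0,"claw":0.85},{"dx":1.25,"dy":2.19,"dz":0,"twist":0,"claw":0.85}]}}

```text
t: 21.48
tcp_pos: [0.6074, -0.0586, 0.1853]
tcp_rot: [0.158, 3.134, -0.001]
force: [0.9, -0.5, 5.7]
width: 0.0211
```

```bash
python3 -c "
from h import *
s,_=rep();d=w2p(s['tcp_pos'])-[-.0232,.001];print('angle',2*np.pi+np.arctan2(d[1],-d[0]),np.linalg.norm(d))"
```

```text
t 21.48 tcp press [-0.0613  0.023 ] z 0.1853 toolx yaw vs press -x -0.2 F [ 0.9 -0.5  5.7] w 0.021 j [-0.18  0.07  1.79 -0.    1.28 -1.65]
angle 6.806964192201514 0.04402448270141259
```

The wheel angle is about 6.81 rad, past the firm point and short of the stop. Releasing and backing off.

Request:
{"method": "carry_out", "body": {"rows": [{"dx":0,"dy":0,"dz":0,"twist":0,"claw":0.6},{"dx":0,"dy":0,"dz":0,"twist":0,"claw":0.4},{"dx":0,"dy":0,"dz":0,"twist":0,"claw":0.3},{"dx":0,"dy":0,"dz":-0.5,"twist":0,"claw":0.3},{"dx":0,"dy":0,"dz":-1.5,"twist":0,"claw":0.3},{"dx":0,"dy":0,"dz":-2.7,"twist":0,"claw":0.3},{"dx":0,"dy":0,"dz":-3.8,"twist":0,"claw":0.3},{"dx":1.2,"dy":0.5,"dz":-4.0,"twist":0,"claw":0.3},{"dx":2.4,"dy":1.5,"dz":-4.0,"twist":0,"claw":0.3},{"dx":3.5,"dy":2.5,"dz":-4.0,"twist":0,"claw":0.3},{"dx":4.5,"dy":3.5,"dz":-4.0,"twist":0,"claw":0.3},{"dx":5.2,"dy":4.7,"dz":-4.0,"twist":0,"claw":0.3},{"dx":5.2,"dy":5.5,"dz":-4.0,"twist":0,"claw":0.3},{"dx":5.2,"dy":5.5,"dz":-4.0,"twist":0,"claw":0.3}]}}

```text
t: 22.65
tcp_pos: [0.4659, 0.1256, 0.3028]
tcp_rot: [-0.15, -3.137, -0.003]
force: [0.2, 0.3, 0.6]
width: 0.0601
```

```bash
python3 bil.py b20 -.056 .001 0; python3 -c "
from h import *
a=cv2.imread('pics/b20.png');c=manip.snapshot('scene')[:,:,::-1]
cv2.imwrite('pics/v20.png',np.hstack([cv2.resize(a[185:335,260:420],(400,375),interpolation=2),cv2.resize(c[200:350,230:390],(400,375),interpolation=2)]))
# bystander change check
for n,b0,b1 in(('side',cv2.imread('pics/side0.png'),a),('scene',cv2.imread('pics/scene0.png'),c)):
    d=(cv2.absdiff(b0,b1).max(2)>60).astype(np.uint8);N,l,st,ce=cv2.connectedComponentsWithStats(cv2.morphologyEx(d,cv2.MORPH_OPEN,np.ones((3,3))))
    print(n,[s[:5].tolist() for s in st[1:] if s[4]>25])"
```

```text
t 22.65 tcp press [-0.2202  0.1925] z 0.3028 toolx yaw vs press -x 0.1 F [0.2 0.3 0.6] w 0.060 j [ 0.15 -0.29  1.92  0.    1.51 -1.32]
b20 billet x -0.0550 y 0.0017 yaw 0.4 res 1105 gap -0.0
side [[120, 37, 58, 36, 830], [178, 51, 52, 31, 309], [168, 60, 70, 55, 1185], [107, 66, 12, 11, 69], [53, 71, 123, 106, 3355], [0, 109, 49, 64, 1793], [158, 115, 8, 5, 28], [188, 119, 54, 78, 1919], [223, 130, 8, 9, 44], [0, 187, 30, 25, 352], [329, 216, 16, 19, 167], [349, 218, 7, 6, 38], [333, 233, 12, 8, 67], [264, 235, 118, 111, 6822], [4, 321, 7, 7, 37], [12, 324, 9, 6, 40], [309, 341, 13, 11, 47], [0, 343, 30, 23, 184], [0, 356, 24, 41, 558], [107, 358, 26, 51, 569], [88, 363, 5, 7, 28], [93, 363, 10, 31, 166], [56, 406, 37, 44, 523], [0, 411, 24, 51, 592], [134, 463, 6, 9, 40]]
scene [[495, 1, 13, 14, 111], [534, 0, 56, 106, 1146], [614, 0, 26, 46, 860], [406, 21, 135, 94, 3524], [537, 28, 8, 9, 41], [597, 50, 43, 81, 1885], [581, 62, 15, 29, 142], [412, 93, 53, 47, 1354], [531, 93, 51, 66, 675], [521, 104, 15, 11, 101], [475, 119, 6, 7, 32], [468, 124, 4, 11, 39], [519, 126, 11, 14, 86], [417, 141, 16, 10, 69], [518, 141, 13, 12, 113], [426, 160, 21, 25, 290], [397, 165, 48, 55, 820], [396, 184, 5, 6, 27], [436, 193, 12, 11, 57], [293, 211, 84, 95, 4095], [427, 216, 6, 8, 38], [293, 231, 6, 5, 30]]
```

View pics/v20.png

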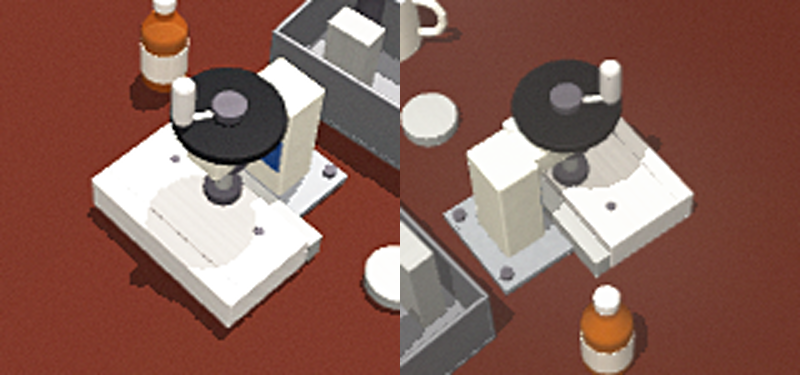

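```bash
python3 -c "
from station import manip
print(manip.job_done())"
```

```text
the job is handed in; nothing more can be done
None
```

The billet is clamped flush against the press's fence, and the job was handed in at about 22.7 s of the 67 s allowed.

**Walk:** The billet swung by turns to yaws of −10.7° (left end ahead), +11.2°, −11.6° and +8.1°, and then a last left push brought it flush. The fourth swing was short of ten degrees because the right corner had reached the fence by then. The second and fourth swings each took two pushes at the right end. I finished with a seating push at each end.

**Clamp:** I held the crank handle lightly and carried it clockwise from about 0.13 to about 6.81 rad. That is past the 6.6 firm point and short of the 7.0 stop.

**Last checks:**
- **Fence contact:** pushed near each end, the billet did not move as the force rose to about 25–29 N.
- **Final position:** the camera fit gave x = −55.0 mm, y = +1.7 mm and yaw 0.4° in the press frame.
- **Pad:** the final pictures show it down on the billet. I had no direct reading of its clamping force.
- **Bystanders:** they look unmoved. In the side view the tray overlaps the arm, but in the scene view it shows no change.
- **Robot:** it is clear of everything.

**Failed readings:** Three billet fits were unusable, two in the side view because the arm blocked it and one in the scene view. I used corners read by hand or later clear views instead. One move call was refused for missing keys and was sent again.

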